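# Fetch the rolling pin from under the drawer till

## Robot

A 6-joint arm with a two-finger parallel gripper is mounted at the origin on the work surface. World frame = base frame: x ahead of the robot, y to its left, z up, the work surface at z = 0. Lengths are in mm, angles in degrees, forces in N, time in s.
With the tool pointing down it reaches from about 300 to 850 mm from the base axis. Payload 4.2 kg.
Tool frame: the origin (TCP) lies midway between the tips of the shut fingers; the grasp point (between the pads) lies env.grasp_offset behind it (env.grasp_offset is the distance from the TCP to the grasp point, in mm); y points along the fingers, x is the direction in which the jaws open and shut, and the axes are right-handed (so a half turn about y gives the same grasp; the last joint's range is limited). The gripper opens to 91 mm and grips with 3 to 60 N. Pads are 32 mm wide; open, the fingers measure 118 mm over their backs; the gripper's body (76 mm by 178 mm) begins 60 mm behind the grasp point.
Start: joints at [62.281, 18.312, 89.639, -0, 72.044, -1.146], TCP at [257.231, 514.272, 213.976] pointing down, gripper open.
Joint ranges: [-177.97, 177.97], [-48.28, 115.42], [12.27, 149.76], [-77.06, 257.06], [2.81, 150.46], [-146.56, 146.56]. Speed limits (degrees/s): [147.25, 147.25, 180, 180, 180, 180].

## Interface

Orientations are given as [roll, pitch, yaw] about the fixed x, y, z axes, in that order (R = Rz(yaw) Ry(pitch) Rx(roll)).
In Python, from workcell import state, vision, job, env gives the robot as it stands.
- The arm moves only by the shell command python3 -m handwheel 'ROWS' [FORCE]. ROWS is JSON, a list of rows, each a list of 3 entries, a list of its own where there are three numbers: the finger opening in cm, from 0 to 9.12, then the shift along the tool's x, y, z in cm, then the turn about the tool's y in degrees. A call has 1 to 10 rows; each row is the pose to reach, as a shift and turn from the pose measured when the call began, along the tool's axes at that moment; what a row does not reach only later rows make up. A row lasts 1/10 s, in which the tool goes at most 50 mm and 8.59 degrees, less where a joint would pass 70% of its speed; a pose out of reach is approached as far as the arm can. A call with a gripper value outside its range is refused whole. The fingers move at their own pace and stop on an object; FORCE is the grip in N (left out, the last holds). Time passes only in rows, so rows that repeat a pose let the fingers close. It gives the time, the measured TCP pose, the force and the opening at its end, in the units of the state.
- state(): the state, without advancing time (a new reading comes with each control period).
- vision.grab_frame(name): name is "side" or "top"; returns the picture (384x512x3 uint8, red, green, blue); there is no depth.
- vision.camera_model(name): a dict with "fov_y" (degrees; the focal length in pixels is half the picture's height over the tangent of half this angle, whatever the lens; pixels are square), "cx", "cy" (the principal point, pixels), "extrinsics" (4x4, takes a point from world to camera coordinates). Camera axes: x right, y up, looking along -z (the intrinsics and any distortion apply to the point x, -y, -z); pixel columns grow to the right and rows downward; lengths in mm; the calibration is good to about 2 mm. A picture is of the moment at which its call begins. camera_model takes no time and is no camera call.
- job.job_done(): hands the job in, once; it reports no verdict.
The state is a dict: "time_s": time; "qpos": joint angles; "qvel": joint speeds; "effort": joint torques, N m; "ee_pos": TCP position; "ee_rot": TCP orientation; "force": force on the tool from outside, world axes, zero at the start; "torque": the same for the moment, N m; "gripper_width": finger opening in mm.
Only numpy, scipy, OpenCV 4.12 (cv2) and the standard library are available. Lean on these libraries where they do the work, as an engineer would, in place of code of your own. Each camera call takes 0.05 s, during which the arm holds its last target.

## Task

Pull the ajar drawer of the bench-top cabinet fully open to its stop, then take the rolling pin out of it: one end is tucked under the blue till, so raise the free end first and draw the pin out at a slant through the opening beside the till. Finish while still holding the pin still in the air, with the whole pin at least 5 cm higher than the top of the cabinet and touching nothing but the gripper. Leave the bowl, the jar and the cup standing where they are.

Things in the scene. Friction and masses are not known exactly. Their poses are not given: they have to be found in the camera images.
- cabinet: Low wooden drawer cabinet fixed on the table, 260 mm deep (its x), 374 wide (its y), 125 high; fixed origin on the table, midway along the front edge of the carcass (top board included), which reaches 245 mm along its +x; the shut drawer's front stands 15 mm before it. The front, on the -x side, roughly faces the robot; the drawer slides out along -x.
- drawer (a joint): How far the drawer is pulled out along the cabinet's -x, in m: 0 shut, 0.045 (ajar) at the start, 0.17 at its stop. Has a few newtons of friction, stays where left. Inside it is 330 mm wide (cabinet y -165 to 165), its floor 18 mm above the table; the front panel, 15 mm thick, reaches 110 mm above the table, the side walls 98. Fully open, 170 mm of its inside stands clear of the cabinet.
- handle (a point): Middle of the drawer's steel bar handle, a round bar 11 mm thick and 84 mm long along the cabinet's y, its axis 35 mm in front of the drawer front, 90 mm above the table. Moves with the drawer.
- till_edge (a point): Middle of the lower edge of the blue till, 94 mm above the table, straight above the pin. Moves with the drawer. The till is a shelf fixed in the drawer, 12 mm high, covering the drawer's +y end (cabinet y 70 to 165 mm) over its whole depth. The open part runs from this edge 235 mm along the cabinet's -y to the drawer's side wall.
- pin_center (a point): Centre of the rolling pin: straight pale wooden cylinder, 34 mm in diameter, 300 long, orange band round each end, 0.13 to 0.27 kg. Its y axis points along it to the tucked end. It starts on the drawer floor, along the cabinet's y, axis 35 mm above the table and 75 behind the inside of the drawer front, and rides out with the drawer.
- pin_free_end (a point): Centre of the end face of the pin's free end (150 mm from its centre, on the cabinet's -y side), which lies in the open part. Low cork rests on the drawer floor (10 mm high, 98 to 112 mm either side of the drawer's middle, within 25 mm of the pin's axis) keep the pin from rolling.
- pin_tucked_end (a point): Centre of the end face of the pin's other end (150 mm from its centre, at the cabinet's +y side), which lies about 80 mm under the till.
- bowl: White bowl, 150 mm across and 55 high, on the table to the robot's left; origin at the centre of its underside. Bystander.
- jar: Green jar, 64 mm across and 75 high, with a white cap, on the table to the robot's right; origin at the centre of its underside. Bystander.
- cup: Terracotta cup, 68 mm across and 70 high, on top of the cabinet; origin at the centre of its underside. Bystander.

How it is judged:
By the outcome, as a careful person would: the job done as asked, in the order asked, and still so for the second after the job is handed in, while the arm keeps its last pose, push and grip.
It also fails if it takes over 50 s, if anything falls off the work surface, if the arm or the gripper's body presses on something with over 40 N, if the wrist force passes 120 N, or if a joint passes its speed limit or range.

## Working session

There is one attempt and no reset: what is moved stays moved. The work goes in short steps, Python scripts to look and compute and a shell command to move; the robot and the scene stay as the last step left them, time stands still between calls to the robot, and variables do not carry over. Pictures are saved under pics/ and viewed, and the job is handed in when it is done.

```bash
ls; mkdir -p pics
python3 - <<'E'
from workcell import state, vision, job, env
import cv2
print(state()); print(env.grasp_offset)
for n in ("side","top"):
    m=vision.camera_model(n); print(n,m)
    cv2.imwrite(f"pics/{n}0.png",vision.grab_frame(n)[:,:,::-1])
E
```

```text
pics
{'time_s': 0.0, 'qpos': array([ 6.22789419e+01,  1.83516972e+01,  8.97055502e+01,  3.71212792e-04,
        7.20427986e+01, -1.14660207e+00]), 'qvel': array([ 0.07427093,  0.01575943, -0.0937684 , -0.12012119, -0.03814706,
        0.11468543]), 'effort': array([-8.12514027e-04, -4.12462091e+01, -2.31971437e+01,  7.26966583e-02,
        4.59213252e-02, -1.67564408e-04]), 'ee_pos': array([257.0065393 , 513.81520583, 213.12550716]), 'ee_rot': array([-89.99764515,   0.10001892,  63.42543125]), 'force': array([-0.70171067, -0.35732748,  0.49788437]), 'torque': array([ 0.0080149 , -0.00888213,  0.09654081]), 'gripper_width': 91.00579588029422}
18.8
side {'fov_y': 47.669776103700606, 'cx': 258.9963883711329, 'cy': 190.41884556399253, 'extrinsics': array([[ 6.95231340e-01, -7.18751269e-01,  7.07086928e-03,
        -4.52199259e+02],
       [ 4.60132672e-01,  4.52589970e-01,  7.63832601e-01,
        -3.49335618e+02],
       [-5.52205856e-01, -5.27786825e-01,  6.45375673e-01,
        -1.22001371e+03],
       [ 0.00000000e+00,  0.00000000e+00,  0.00000000e+00,
         1.00000000e+00]])}
top {'fov_y': 48.22821585021261, 'cx': 245.43711844108066, 'cy': 194.76438322127726, 'extrinsics': array([[-2.72573536e-02, -9.99555117e-01,  1.21080550e-02,
        -1.73652663e+00],
       [ 9.82906448e-01, -2.45931858e-02,  1.82455718e-01,
        -5.99615139e+02],
       [-1.82076771e-01,  1.68743454e-02,  9.83139515e-01,
        -1.43260486e+03],
       [ 0.00000000e+00,  0.00000000e+00,  0.00000000e+00,
         1.00000000e+00]])}
```

View pics/side0.png

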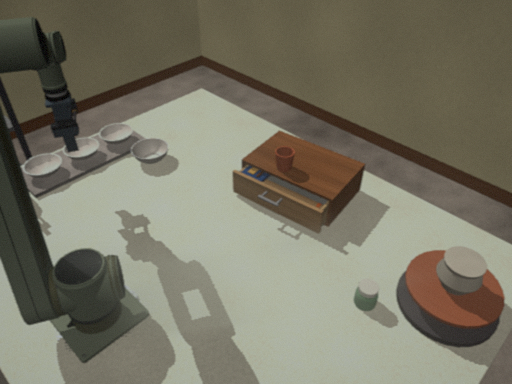

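View pics/top0.png

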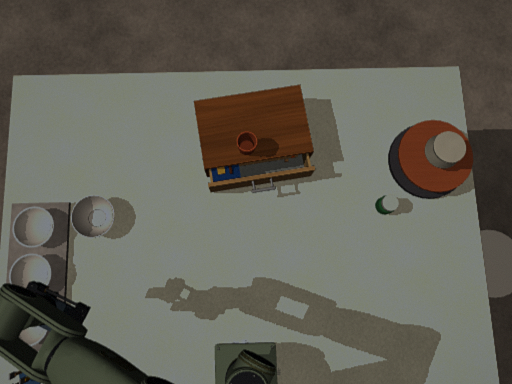

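The side view shows the cabinet around (300,180) with the handle at about (270,198), and the cup at (285,158). In the top view the cabinet spans (195-312, 88-190), the handle is at about (262,185), the bowl at (93,216) and the jar at (387,205). Next I'll zoom in.

Run:
```python
import cv2
a=cv2.imread("pics/top0.png")[75:205,180:340]; cv2.imwrite("pics/topz0.png",cv2.resize(a,None,fx=5,fy=4.5 and 4.5 or 5,interpolation=cv2.INTER_CUBIC) if 0 else cv2.resize(a[:120],None,fx=5,fy=5,interpolation=cv2.INTER_CUBIC))
a=cv2.imread("pics/side0.png")[125:245,220:380]; cv2.imwrite("pics/sidez0.png",cv2.resize(a,None,fx=5,fy=5,interpolation=cv2.INTER_CUBIC))
```

```text
(no output)
```

View pics/topz0.png

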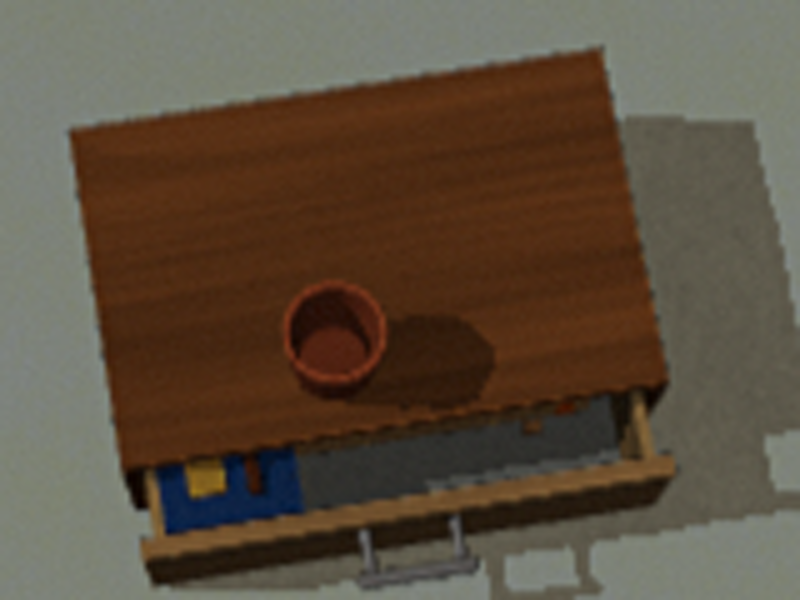

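View pics/sidez0.png

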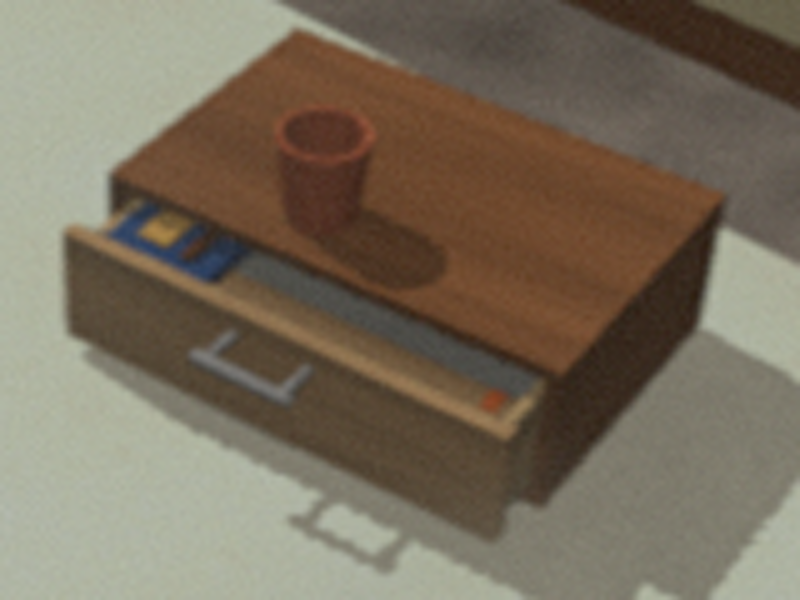

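```bash
cat > h.py <<'E'
import numpy as np
from workcell import state, vision, job, env
from scipy.spatial.transform import Rotation as Ro
from scipy.optimize import least_squares
CM={n:vision.camera_model(n) for n in("side","top")}
def proj(n,P):
    m=CM[n];P=np.atleast_2d(P);f=192/np.tan(np.radians(m["fov_y"]/2));E=m["extrinsics"]
    c=P@E[:3,:3].T+E[:3,3]
    return np.c_[m["cx"]+f*c[:,0]/-c[:,2], m["cy"]-f*c[:,1]/-c[:,2]]
def cab(p,q):  # cabinet->world
    t=p[2];c,s=np.cos(t),np.sin(t);q=np.atleast_2d(q).astype(float)
    return np.c_[p[0]+c*q[:,0]-s*q[:,1],p[1]+s*q[:,0]+c*q[:,1],q[:,2]]
def z2p(z,o,k=5): return (np.array(z)+.5)/k-.5+np.array(o)
def tool(s=None):
    s=s or state(); return Ro.from_euler("xyz",s["ee_rot"],degrees=True).as_matrix(),s["ee_pos"]
E
python3 - <<'E'
from h import *
obj=np.array([[245,187,125],[245,-187,125],[0,-187,125],[0,187,125],[-15-45-35,42,90],[-95,-42,90]])
T=z2p([[72,130],[603,48],[665,383],[125,470],[365,582],[475,568]],(180,75))
S=z2p([[297,30],[722,197],[567,377],[112,177],[193,353],[292,398]],(220,125))
def r(p,w=obj):
    return np.r_[(proj("top",cab(p,w))-T).ravel(),(proj("side",cab(p,w))-S).ravel()]
s=least_squares(r,[600,0,0]); p=s.x;print(p[:2],np.degrees(p[2]));print(s.fun.reshape(-1,2).round(2))
np.save("cab.npy",p)
R,t=tool();print(R.round(3),t)
for nm,q in dict(handle=[-95,0,90],handle_end=[-220,0,90],pin0=[15-0-15+0-45+75,0,35],till=[30-125,70,94]).items(): print(nm,cab(p,q))
print(vars(job).keys(), [k for k in dir(env) if k[0]!='_'])
# cup
from scipy.optimize import least_squares as L
E
```

```text
[704.81537621 -65.70736052] 7.9461186498049035
[[-0.52 -0.43]
 [-0.03 -0.28]
 [ 1.21 -0.17]
 [-0.57 -0.09]
 [-1.24  0.14]
 [ 1.11 -1.01]
 [-0.1  -0.41]
 [ 1.09 -0.22]
 [-0.97  0.04]
 [-0.96 -0.62]
 [-0.45  0.84]
 [ 0.22  1.75]]
[[ 0.447 -0.001 -0.894]
 [ 0.894 -0.001  0.447]
 [-0.001 -1.     0.   ]] [257.01492991 513.87412326 213.24137003]
handle [[610.72751774 -78.84033005  90.        ]]
handle_end [[486.92770396 -96.12055313  90.        ]]
pin0 [[734.52733151 -61.56010698  35.        ]]
till [[601.05059282  -9.51243434  94.        ]]
dict_keys([]) ['Unreachable', 'grasp_offset']
```

Run:
```python
import cv2
from h import *
a=cv2.imread("pics/top0.png")[270:384,0:130]; 
b=cv2.imread("pics/side0.png")[20:170,0:130]
cv2.imwrite("pics/gz0.png",np.hstack([cv2.resize(a,(390,450),interpolation=3),cv2.resize(b,(390,450),interpolation=3)]))
R,t=tool()
for n in CM:
  for y in (0,-18.8,-78.8,-150): print(n,y,[proj(n,t+R@[x,y,0])[0].round() for x in(-89,0,89)],[proj(n,t+R@[0,y,z])[0].round() for z in(-89,89)])
```

```text
side 0 [array([ 73., 157.]), array([ 73., 143.]), array([ 72., 129.])] [array([ 99., 138.]), array([ 45., 147.])]
side -18.8 [array([ 72., 152.]), array([ 71., 138.]), array([ 71., 125.])] [array([ 98., 133.]), array([ 43., 143.])]
side -78.8 [array([ 67., 137.]), array([ 66., 123.]), array([ 66., 110.])] [array([ 94., 118.]), array([ 37., 127.])]
side -150 [array([ 60., 117.]), array([ 60., 104.]), array([60., 91.])] [array([89., 99.]), array([ 30., 108.])]
top 0 [array([ 95., 317.]), array([ 69., 304.]), array([ 42., 291.])] [array([ 83., 276.]), array([ 54., 332.])]
top -18.8 [array([ 93., 318.]), array([ 66., 304.]), array([ 39., 291.])] [array([ 81., 276.]), array([ 51., 333.])]
top -78.8 [array([ 86., 320.]), array([ 57., 306.]), array([ 29., 292.])] [array([ 73., 276.]), array([ 41., 336.])]
top -150 [array([ 76., 323.]), array([ 46., 308.]), array([ 16., 293.])] [array([ 63., 276.]), array([ 28., 340.])]
```

View pics/gz0.png

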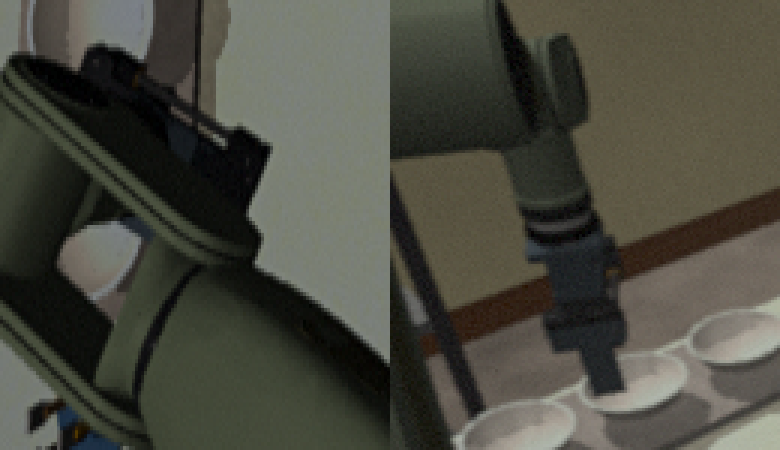

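```bash
cat >> h.py <<'E'
P=None
try: P=np.load("cab.npy")
except Exception: pass
def go(q,yaw=None,isw=False):
    """target TCP in cabinet coords (mm), jaw x along cabinet x"""
    R,t=tool(); w=np.array(q,float) if isw else cab(P,q)[0]
    ang=np.arctan2(R[1,0],R[0,0]); tgt=P[2] if yaw is None else np.radians(yaw)
    turn=-(np.degrees(tgt-ang)+180)%360-180  # about tool y (down)
    print("shift cm",(R.T@(w-t)/10).round(2),"turn",round(turn,2))
def incab():
    s=state();R,t=tool(s);c,si=np.cos(P[2]),np.sin(P[2]);d=t-np.r_[P[:2],0]
    print("t",round(s["time_s"],2),"TCPcab",np.round([c*d[0]+si*d[1],-si*d[0]+c*d[1],d[2]],1),"w",round(s["gripper_width"],1),"F",s["force"].round(1),"rot",s["ee_rot"].round(1))
E
python3 - <<'E'
from h import *
# bystanders from pixel centres (top view) at given z
def ray(n,px,z):
    f=lambda a:(proj(n,[a[0],a[1],z])-px).ravel()
    return least_squares(f,[600,0]).x
c,s=np.cos(P[2]),np.sin(P[2])
for px,n in ((z2p([335,328],(180,75)),"top"),(z2p([326,133],(220,125)),"side")):
    a=ray(n,px,195)-P[:2]; print("cup cab",c*a[0]+s*a[1],-s*a[0]+c*a[1])
print("bowl",ray("top",(93,216),55),"jar",ray("top",(389,204),75))
incab(); go([-95,0,190])
E
```

```text
cup cab 52.16929592536756 35.22437173729526
cup cab 52.70376166512767 35.37286879969082
bowl [538.55549956 506.19413363] jar [ 551.2731117  -507.34544439]
t 0.1 TCPcab [-363.4  635.9  213.2] w 90.9 F [ 0.5 -0.1 -0.3] rot [-90.    0.1  63.4]
shift cm [-37.18   2.38 -58.15] turn 55.48
```

```bash
python3 -m handwheel '[[5,[-37.2,2.4,-58.1],55.5],[4,[-37.2,2.4,-58.1],55.5],[3,[-37.2,2.4,-58.1],55.5],[3,[-37.2,2.4,-58.1],55.5],[3,[-37.2,2.4,-58.1],55.5],[3,[-37.2,2.4,-58.1],55.5],[3,[-37.2,2.4,-58.1],55.5],[3,[-37.2,2.4,-58.1],55.5],[3,[-37.2,2.4,-58.1],55.5],[3,[-37.2,2.4,-58.1],55.5]]' 30; python3 -c "
from h import *
incab();go([-95,0,190])"
```

```text
time_s: 1.1
ee_pos: [513.3, 82.9, 196.2]
ee_rot: [-90.1, 0.1, 7.9]
force: [0.8, 0.5, -0.2]
gripper_width: 29.9
t 1.1 TCPcab [-169.1  173.7  196.2] w 29.9 F [ 0.8  0.5 -0.2] rot [-90.1   0.1   7.9]
shift cm [  7.43   0.63 -17.36] turn -0.03
```

```bash
python3 -m handwheel '[[3,[7.4,0.6,-17.4],0],[3,[7.4,0.6,-17.4],0],[3,[7.4,0.6,-17.4],0],[3,[7.4,0.6,-17.4],0],[3,[7.4,3,-17.4],0],[3,[7.4,5,-17.4],0],[3,[7.4,7,-17.4],0],[3,[7.4,7,-17.4],0],[3,[7.4,7,-17.4],0]]'; python3 -c "
from h import *
import cv2
incab();go([-95,0,71])
for n in CM: 
  f=vision.grab_frame(n)[:,:,::-1]; a=f[130:250,200:320]
  print(proj(n,cab(P,[[-95,0,90],[-95,0,126]])))
  cv2.imwrite('pics/h1%s.png'%n,cv2.resize(a,None,fx=5,fy=5,interpolation=3))
"
```

```text
time_s: 2.0
ee_pos: [610.4, -79.3, 126.2]
ee_rot: [-90.1, 0.1, 7.9]
force: [0.1, -0.0, -0.0]
gripper_width: 30.0
t 2.0 TCPcab [-95.4  -0.4 126.2] w 30.0 F [ 0.1 -0.  -0. ] rot [-90.1   0.1   7.9]
shift cm [0.05 5.52 0.05] turn -0.03
[[267.85227845 200.93159491]
 [268.07285689 192.76994766]]
[[263.55035255 189.15981722]
 [264.13297114 187.03789473]]
```

View pics/h1side.png

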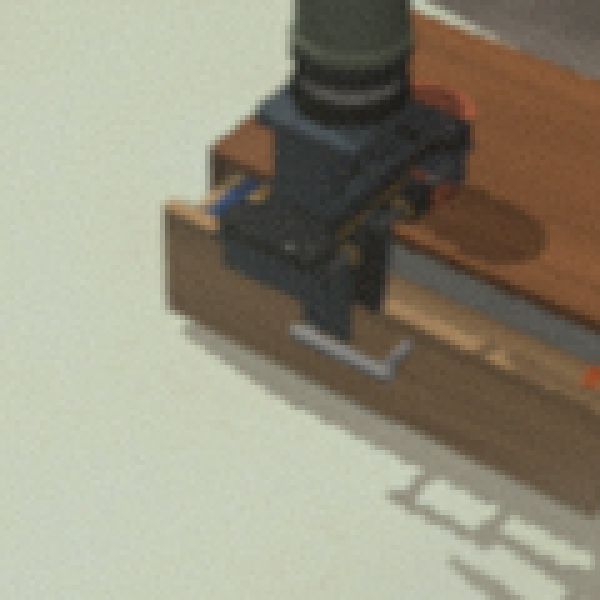

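View pics/h1top.png

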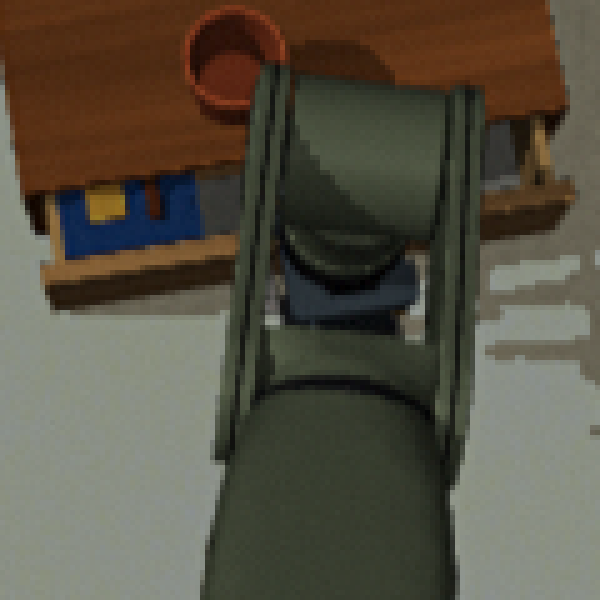

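The side view shows the fingers just above the handle bar, whose middle is at about (268,200) against a predicted (267.9,200.9). I'll descend.

```bash
python3 -m handwheel '[[3,[0,2,0],0],[3,[0,3,0],0],[3,[0,4,0],0],[3,[0,5,0],0],[3,[0,5.5,0],0],[3,[0,5.5,0],0]]'; python3 -c "
from h import *
incab()"
```

```text
time_s: 2.7
ee_pos: [610.8, -79.3, 71.7]
ee_rot: [-90.1, 0.0, 7.9]
force: [-0.1, 0.1, 0.1]
gripper_width: 30.2
t 2.7 TCPcab [-95.   -0.5  71.7] w 30.2 F [-0.1  0.1  0.1] rot [-90.1   0.    7.9]
```

```bash
python3 -m handwheel '[[2,[0,0,0],0],[1,[0,0,0],0],[0.5,[0,0,0],0],[0.5,[0,0,0],0],[0.5,[0,0,0],0]]' 30; python3 -c "
from h import *
incab()"
```

```text
time_s: 3.2
ee_pos: [611.5, -79.3, 72.2]
ee_rot: [-90.1, -0.1, 7.9]
force: [1.5, -0.0, 1.1]
gripper_width: 10.4
t 3.2 TCPcab [-94.3  -0.6  72.2] w 10.4 F [ 1.5 -0.   1.1] rot [-90.1  -0.1   7.9]
```

```bash
python3 -m handwheel '[[0.5,[-1,0,0],0],[0.5,[-2.5,0,0],0],[0.5,[-4,0,0],0],[0.5,[-5.5,0,0],0],[0.5,[-7,0,0],0],[0.5,[-8.5,0,0],0],[0.5,[-10,0,0],0],[0.5,[-11,0,0],0],[0.5,[-11.5,0,0],0],[0.5,[-11.8,0,0],0]]'; python3 -c "
from h import *
incab()"; python3 -m handwheel '[[0.5,[-0.5,0,0],0],[0.5,[-0.8,0,0],0],[0.5,[-1.0,0,0],0],[0.5,[-1.2,0,0],0],[0.5,[-1.2,0,0],0]]'; python3 -c "
from h import *
incab()"
```

```text
time_s: 4.2
ee_pos: [494.4, -95.7, 72.2]
ee_rot: [-90.1, -0.1, 7.9]
force: [2.3, 0.7, -1.6]
gripper_width: 10.1
t 4.2 TCPcab [-212.5   -0.6   72.2] w 10.1 F [ 2.3  0.7 -1.6] rot [-90.1  -0.1   7.9]
time_s: 4.7
ee_pos: [489.3, -96.5, 72.2]
ee_rot: [-90.1, -0.9, 7.8]
force: [16.8, 4.8, -14.2]
gripper_width: 10.5
t 4.7 TCPcab [-217.7   -0.7   72.2] w 10.5 F [ 16.8   4.8 -14.2] rot [-90.1  -0.9   7.8]
```

```bash
python3 -m handwheel '[[1.5,[0,0,0],0],[3,[0,0,0],0],[3,[0,0,0],0],[3,[0,-2,0],0],[3,[0,-5,0],0],[3,[0,-9,0],0],[3,[0,-13,0],0],[3,[0,-13,5],0],[3,[0,-13,10],0]]'; python3 -m handwheel '[[5,[-5,0,5],0],[7,[-10,0,10],0],[7,[-10,0,15],0],[7,[-10,0,15],0]]' ; python3 -c "
from h import *
import cv2
incab()
for n in CM: 
  f=vision.grab_frame(n)[:,:,::-1]; cv2.imwrite('pics/o1%s_full.png'%n,f); a=f[100:250,180:340] if n=='top' else f[120:260,190:380]
  cv2.imwrite('pics/o1%s.png'%n,cv2.resize(a,None,fx=4,fy=4,interpolation=3))
"
```

```text
time_s: 5.6
ee_pos: [473.7, 2.5, 203.5]
ee_rot: [-90.2, -1.0, 7.6]
force: [0.5, 0.1, -0.3]
gripper_width: 30.2
time_s: 6.0
ee_pos: [352.0, 138.9, 201.4]
ee_rot: [-90.2, -1.0, 7.6]
force: [1.1, -0.2, -0.1]
gripper_width: 59.0
t 6.0 TCPcab [-321.1  251.4  201.4] w 59.0 F [ 1.1 -0.2 -0.1] rot [-90.2  -1.    7.6]
```

View pics/o1side.png

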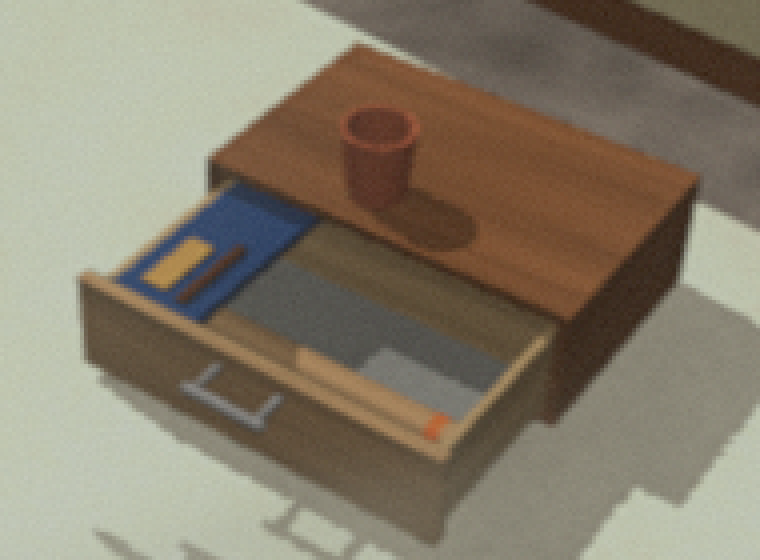

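View pics/o1top.png

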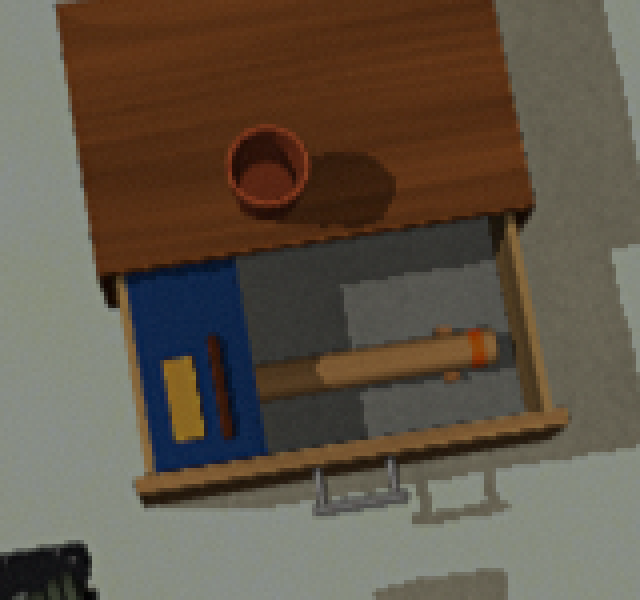

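```bash
python3 -c "
from h import *
T=proj('top',cab(P,[[-95,-150,52],[-95,-140,52],[-95,70,52],[-220,42,90],[-220,-42,90],[-170,187,110],[-185,-187,110]]))
print(((T-[180,100])*4+1.5).round(0))
T=proj('side',cab(P,[[-95,-150,52],[-95,-140,52],[-95,70,52],[-220,42,90],[-220,-42,90],[-185,187,110],[-185,-187,110]]))
print(((T-[190,120])*4+1.5).round(0))
"
```

```text
[[502. 339.]
 [491. 341.]
 [254. 380.]
 [312. 511.]
 [411. 495.]
 [130. 478.]
 [577. 422.]]
[[463. 433.]
 [452. 428.]
 [246. 326.]
 [181. 387.]
 [265. 432.]
 [ 72. 277.]
 [448. 468.]]
```

```bash
python3 -c "
from h import *
go([-96,-131,190])"
```

```text
shift cm [ 22.52   1.59 -38.32] turn -0.08
```

```bash
python3 -m handwheel '[[7,[2,1,-5],0],[7,[5,1,-10],0],[7,[8,1,-15],0],[7,[11,1,-20],0],[7,[14,1,-25],0],[7,[17,1,-30],0],[7,[20,1,-35],0],[7,[22.5,1.5,-38.3],0],[7,[22.5,1.5,-38.3],0],[7,[22.5,1.5,-38.3],0]]'; python3 -c "
from h import *
incab();go([-96,-131,70])"
```

```text
time_s: 7.1
ee_pos: [629.3, -214.3, 188.8]
ee_rot: [-90.2, -0.9, 7.6]
force: [-0.5, 0.5, -0.0]
gripper_width: 70.3
t 7.1 TCPcab [ -95.3 -136.7  188.8] w 70.3 F [-0.5  0.5 -0. ] rot [-90.2  -0.9   7.6]
shift cm [-0.26 11.87  0.62] turn -0.34
```

```bash
python3 -m handwheel '[[7,[-0.3,4,0.6],-0.3],[7,[-0.3,8,0.6],-0.3],[7,[-0.3,11,0.6],-0.3],[7,[-0.3,12,0.6],-0.3],[7,[-0.3,12,0.6],-0.3]]'; python3 -c "
from h import *
import cv2
incab();go([-96,-131,34])
for n in CM: 
  f=vision.grab_frame(n)[:,:,::-1]; a=f[100:250,180:340] if n=='top' else f[120:260,190:380]
  cv2.imwrite('pics/g1%s.png'%n,cv2.resize(a,None,fx=4,fy=4,interpolation=3))
"
```

```text
time_s: 7.6
ee_pos: [626.1, -209.1, 67.4]
ee_rot: [-90.1, -0.7, 7.9]
force: [-0.3, 0.2, -0.6]
gripper_width: 69.8
t 7.6 TCPcab [ -97.8 -131.1   67.4] w 69.8 F [-0.3  0.2 -0.6] rot [-90.1  -0.7   7.9]
shift cm [0.14 3.35 0.02] turn -0.06
```

View pics/g1side.png

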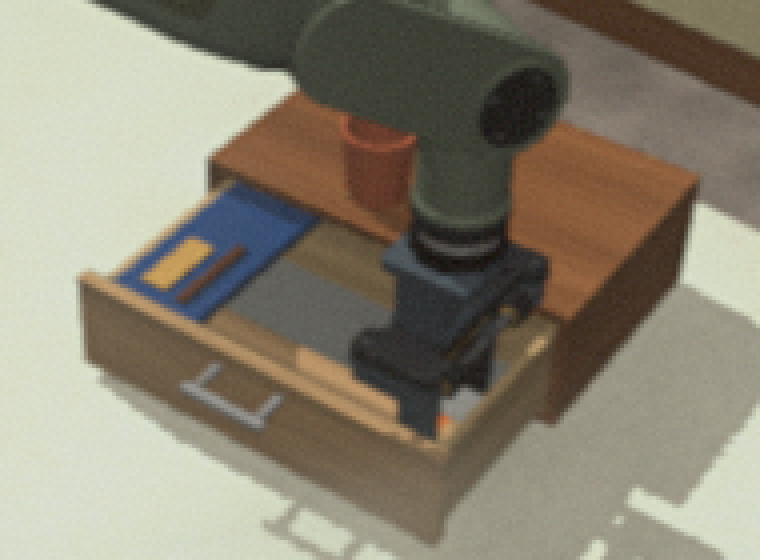

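The gripper straddles the pin just inside the orange band at about (440,425), with the body above the front panel. I'll lower it slowly.

```bash
python3 -m handwheel '[[7,[0.1,1.5,0],0],[7,[0.1,2.5,0],0],[7,[0.1,3.1,0],0],[7,[0.1,3.1,0],0]]'; python3 -c "
from h import *
incab()"; python3 -m handwheel '[[7,[0,0.2,0],0],[7,[0,0.3,0],0],[7,[0,0.3,0],0]]'; python3 -c "
from h import *
incab()"
```

```text
time_s: 8.1
ee_pos: [629.0, -209.2, 38.1]
ee_rot: [-90.2, -0.9, 7.9]
force: [-0.4, 0.0, 0.4]
gripper_width: 69.9
t 8.1 TCPcab [ -94.9 -131.6   38.1] w 69.9 F [-0.4  0.   0.4] rot [-90.2  -0.9   7.9]
time_s: 8.4
ee_pos: [629.1, -209.1, 35.1]
ee_rot: [-90.2, -0.9, 7.9]
force: [-0.3, 0.4, -0.5]
gripper_width: 70.1
t 8.4 TCPcab [ -94.8 -131.6   35.1] w 70.1 F [-0.3  0.4 -0.5] rot [-90.2  -0.9   7.9]
```

```bash
python3 -m handwheel '[[7,[0,0.1,0],0],[7,[0,0.15,0],0],[7,[0,0.15,0],0]]'; python3 -c "
from h import *
incab()"; python3 -m handwheel '[[7,[0,0.1,0],0],[7,[0,0.1,0],0],[7,[0,0.1,0],0]]'; python3 -c "
from h import *
incab()"
```

```text
time_s: 8.7
ee_pos: [629.2, -209.2, 33.6]
ee_rot: [-90.2, -0.9, 7.9]
force: [-0.4, 0.5, -0.2]
gripper_width: 70.0
t 8.7 TCPcab [ -94.7 -131.6   33.6] w 70.0 F [-0.4  0.5 -0.2] rot [-90.2  -0.9   7.9]
time_s: 9.0
ee_pos: [629.3, -209.2, 33.2]
ee_rot: [-90.2, -0.9, 7.9]
force: [-0.2, -0.5, 4.0]
gripper_width: 69.7
t 9.0 TCPcab [ -94.6 -131.7   33.2] w 69.7 F [-0.2 -0.5  4. ] rot [-90.2  -0.9   7.9]
```

```bash
python3 -m handwheel '[[5,[0,-0.02,0],0],[4,[0,-0.02,0],0],[3,[0,-0.02,0],0],[2.5,[0,-0.02,0],0],[2.5,[0,-0.02,0],0],[2.5,[0,-0.02,0],0]]' 20; python3 -c "
from h import *
incab()"
```

```text
time_s: 9.6
ee_pos: [629.8, -209.2, 33.3]
ee_rot: [-90.3, -1.0, 7.9]
force: [1.5, -0.3, -0.3]
gripper_width: 33.6
t 9.6 TCPcab [ -94.2 -131.8   33.3] w 33.6 F [ 1.5 -0.3 -0.3] rot [-90.3  -1.    7.9]
```

```bash
python3 -m handwheel '[[2.5,[0,-0.4,0],0],[2.5,[0,-0.8,0],0],[2.5,[0,-1.2,0],0],[2.5,[0,-1.6,0],0],[2.5,[0,-2,0],0],[2.5,[0,-2,0],0]]' 20; python3 -c "
from h import *
import cv2
incab()
for n in CM: 
  f=vision.grab_frame(n)[:,:,::-1]; a=f[100:250,180:340] if n=='top' else f[120:260,190:380]
  cv2.imwrite('pics/l1%s.png'%n,cv2.resize(a,None,fx=4,fy=4,interpolation=3))
"
```

```text
time_s: 10.2
ee_pos: [629.8, -209.4, 54.2]
ee_rot: [-90.3, -1.1, 7.9]
force: [-0.6, 0.2, -1.7]
gripper_width: 33.7
t 10.2 TCPcab [ -94.1 -131.9   54.2] w 33.7 F [-0.6  0.2 -1.7] rot [-90.3  -1.1   7.9]
```

View pics/l1side.png

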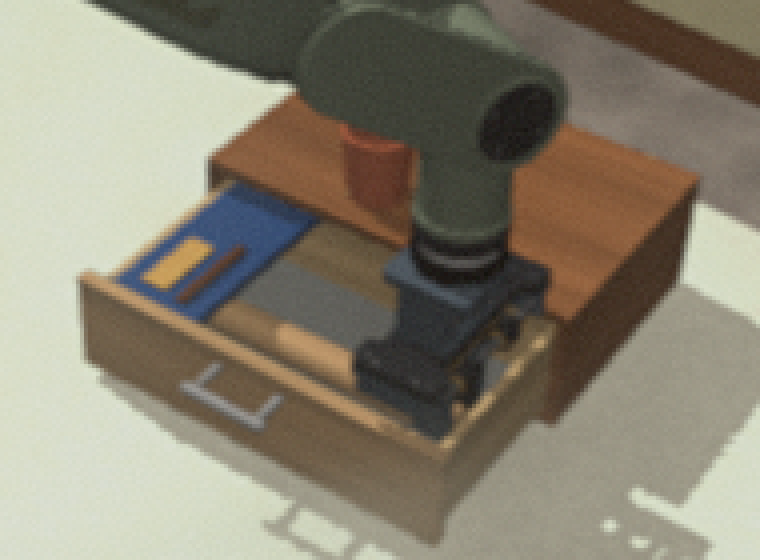

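View pics/l1top.png

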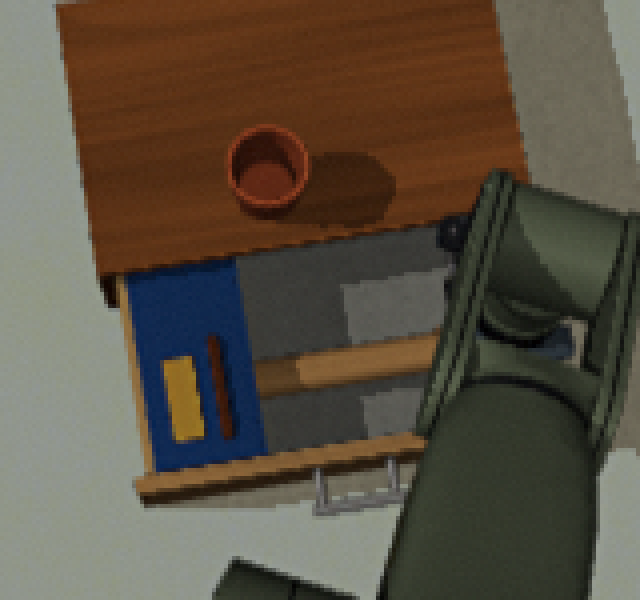

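```bash
python3 -m handwheel '[[2.5,[0,-0.5,0],0],[2.5,[0,-1,0.1],0],[2.5,[0,-1.5,0.2],0],[2.5,[0,-2,0.3],0],[2.5,[0,-2.5,0.4],0],[2.5,[0,-3,0.5],0],[2.5,[0,-3.5,0.6],0],[2.5,[0,-3.5,0.6],0]]' 20; python3 -c "
from h import *
import cv2
incab();print(state()['torque'].round(2))
for n in CM: 
  f=vision.grab_frame(n)[:,:,::-1]; a=f[100:250,180:340] if n=='top' else f[120:260,190:380]
  cv2.imwrite('pics/l2%s.png'%n,cv2.resize(a,None,fx=4,fy=4,interpolation=3))
"
```

```text
time_s: 11.1
ee_pos: [628.4, -203.2, 89.5]
ee_rot: [-90.3, -1.1, 7.9]
force: [0.7, -0.1, -1.7]
gripper_width: 33.4
t 11.1 TCPcab [ -94.7 -125.6   89.5] w 33.4 F [ 0.7 -0.1 -1.7] rot [-90.3  -1.1   7.9]
[-0.19  0.05  0.01]
```

View pics/l2side.png

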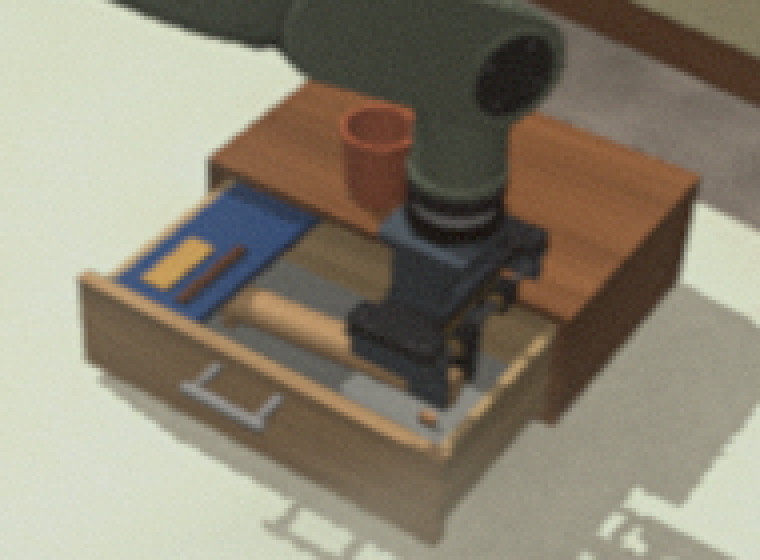

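View pics/l2top.png

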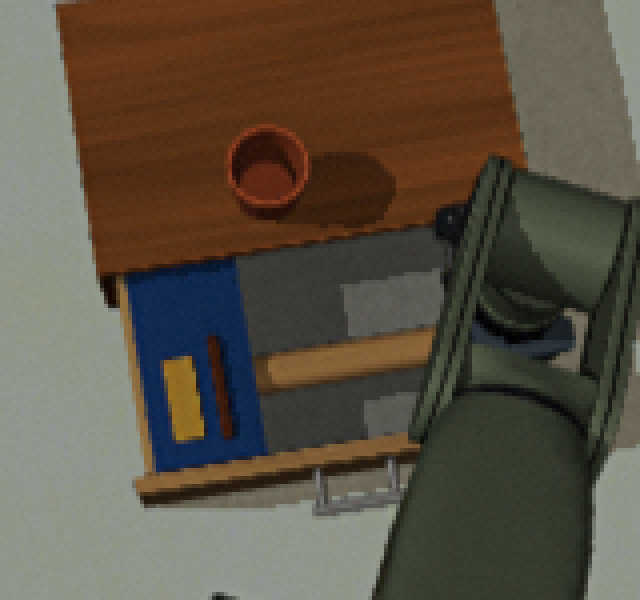

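```bash
python3 -c "
from h import *
for o,n in (([190,120],'side'),([180,100],'top')):
  T=proj(n,cab(P,[[-95,-126,91],[-95,60,53],[-95,60,91],[-95,60,73]]));print(n,((T-o)*4+1.5).round(0))
"
```

```text
side [[441. 386.]
 [256. 330.]
 [255. 297.]
 [256. 312.]]
top [[481. 334.]
 [265. 377.]
 [266. 369.]
 [266. 373.]]
```

The pin is carried nearly level: the force is about 1.7 N (its full weight) and the torque 0.2 N·m. I'll ease the grip so the tucked end sinks away from the till.

```bash
python3 -m handwheel '[[2.5,[0,0,0],0],[2.5,[0,0,0],0],[2.5,[0,0,0],0]]' 12; python3 -c "
from h import *
import cv2
incab();print(state()['torque'].round(2))"
python3 -m handwheel '[[2.5,[0,0,0],0],[2.5,[0,0,0],0],[2.5,[0,0,0],0]]' 8; python3 -c "
from h import *
import cv2
incab();print(state()['torque'].round(2))
for n in ['side']: 
  f=vision.grab_frame(n)[:,:,::-1]; a=f[100:250,180:340] if n=='top' else f[120:260,190:380]
  cv2.imwrite('pics/l3%s.png'%n,cv2.resize(a,None,fx=4,fy=4,interpolation=3))
"
```

```text
time_s: 11.5
ee_pos: [627.8, -203.1, 88.4]
ee_rot: [-90.2, -1.0, 7.9]
force: [-0.6, -0.2, -0.3]
gripper_width: 33.5
t 11.5 TCPcab [ -95.2 -125.5   88.4] w 33.5 F [-0.6 -0.2 -0.3] rot [-90.2  -1.    7.9]
[-0.07  0.06 -0.01]
time_s: 11.8
ee_pos: [627.9, -203.1, 88.4]
ee_rot: [-90.2, -1.0, 7.9]
force: [0.1, 0.4, 0.4]
gripper_width: 33.5
t 11.8 TCPcab [ -95.2 -125.4   88.4] w 33.5 F [0.1 0.4 0.4] rot [-90.2  -1.    7.9]
[-0.05  0.03 -0.  ]
```

View pics/l3side.png

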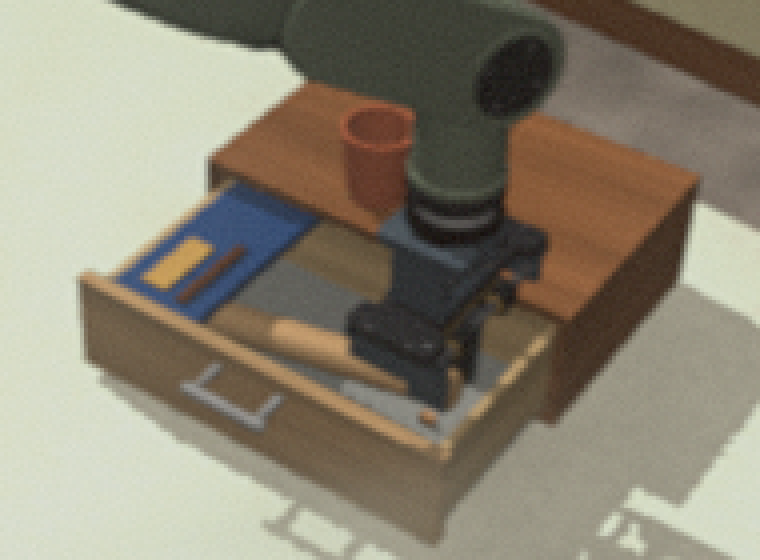

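The pin now slants, with its tucked end down on the floor under the till and its free end held at about (430,390). I'll keep raising the free end, pivoting about the tucked end.

```bash
python3 -m handwheel '[[2.5,[0,-0.5,0.1],0],[2.5,[0,-1,0.2],0],[2.5,[0,-1.5,0.3],0],[2.5,[0,-2,0.45],0],[2.5,[0,-2.5,0.6],0],[2.5,[0,-3,0.75],0],[2.5,[0,-3.5,0.9],0],[2.5,[0,-4,1.1],0],[2.5,[0,-4.5,1.3],0],[2.5,[0,-4.5,1.3],0]]' 9; python3 -c "
from h import *
import cv2
incab();print(state()['torque'].round(2))
for n in CM: 
  f=vision.grab_frame(n)[:,:,::-1]; a=f[100:250,180:340] if n=='top' else f[120:260,190:380]
  cv2.imwrite('pics/l4%s.png'%n,cv2.resize(a,None,fx=4,fy=4,interpolation=3))
"
```

```text
time_s: 12.85
ee_pos: [625.7, -190.0, 134.3]
ee_rot: [-90.3, -1.1, 7.9]
force: [0.5, 0.1, -0.9]
gripper_width: 33.4
t 12.85 TCPcab [ -95.5 -112.1  134.3] w 33.4 F [ 0.5  0.1 -0.9] rot [-90.3  -1.1   7.9]
[-0.16  0.02  0.01]
```

View pics/l4side.png

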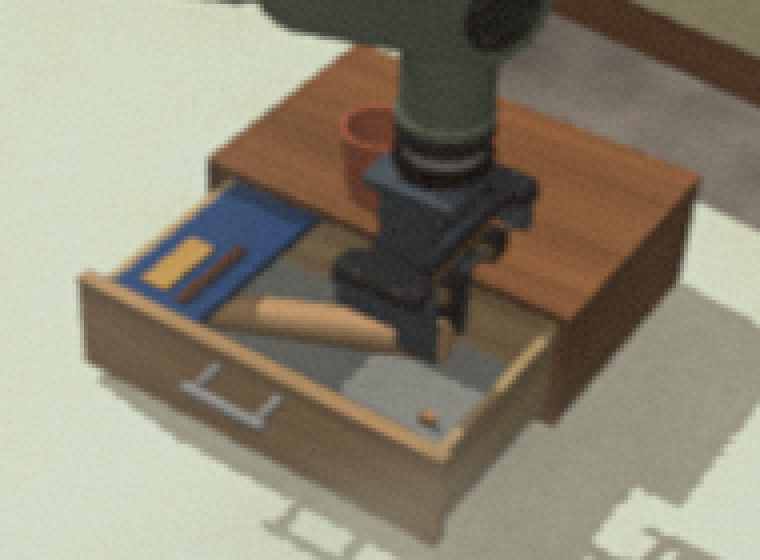

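View pics/l4top.png

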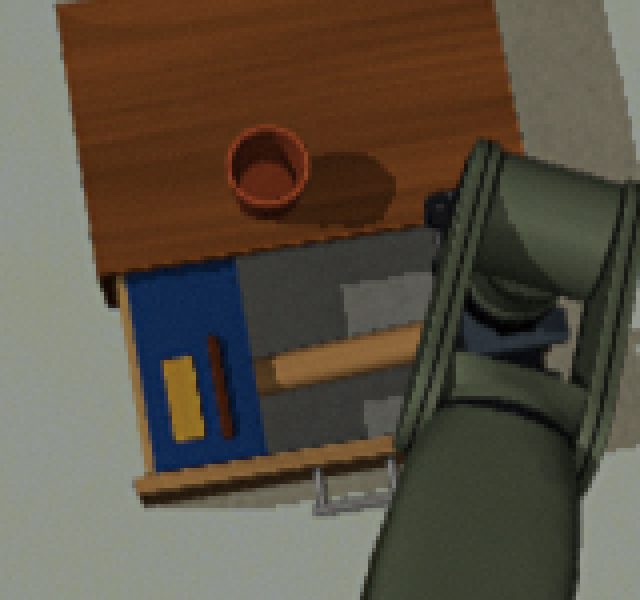

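The pin is tilted by about 20°, with its top about 8 mm below the till edge. I'll firm up the grip and draw it along its axis toward -y and up.

```bash
python3 -m handwheel '[[2.5,[0,0,0],0],[2.5,[0,0,0],0],[2.5,[0,-0.4,-1],0],[2.5,[0,-0.8,-2.2],0],[2.5,[0,-1.3,-3.5],0],[2.5,[0,-1.7,-4.8],0],[2.5,[0,-2.2,-6],0],[2.5,[0,-2.2,-6],0]]' 25; python3 -c "
from h import *
import cv2
incab();print(state()['torque'].round(2))
for n in CM: 
  f=vision.grab_frame(n)[:,:,::-1]; a=f[100:250,180:340] if n=='top' else f[120:260,190:380]
  cv2.imwrite('pics/l5%s.png'%n,cv2.resize(a,None,fx=4,fy=4,interpolation=3))
"
```

```text
time_s: 13.75
ee_pos: [633.7, -252.0, 156.6]
ee_rot: [-90.3, -1.1, 7.8]
force: [0.3, -0.2, -1.8]
gripper_width: 33.1
t 13.75 TCPcab [ -96.1 -174.7  156.6] w 33.1 F [ 0.3 -0.2 -1.8] rot [-90.3  -1.1   7.8]
[-0.22  0.03 -0.01]
```

View pics/l5side.png

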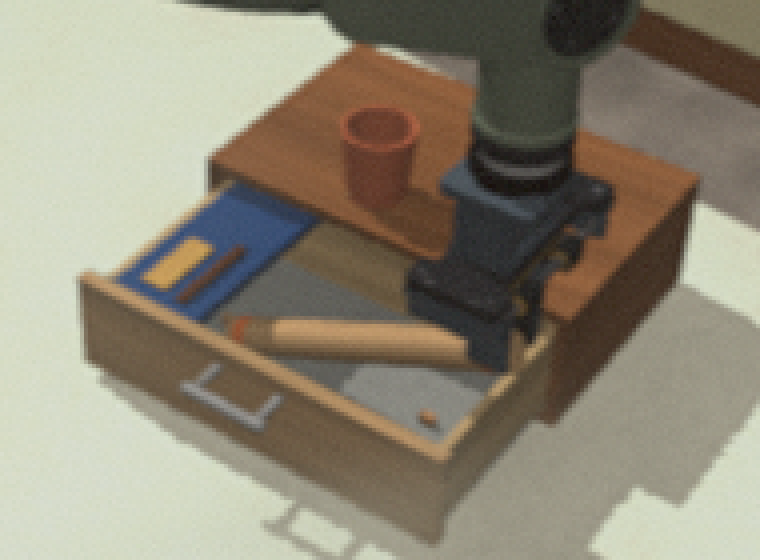

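View pics/l5top.png

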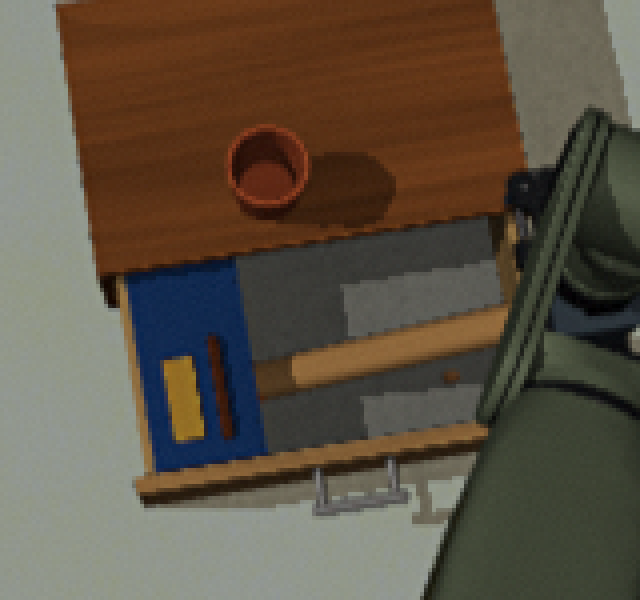

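The tucked end's band is now visible at about (235,327) in the side view, still partly under the till. I'll keep drawing along the same line.

```bash
python3 -m handwheel '[[2.5,[0,-0.4,-1],0],[2.5,[0,-0.8,-2.2],0],[2.5,[0,-1.2,-3.4],0],[2.5,[0,-1.6,-4.6],0],[2.5,[0,-2.1,-5.8],0],[2.5,[0,-2.1,-5.8],0]]'; python3 -c "
from h import *
import cv2
incab();print(state()['torque'].round(2))
for n in CM: 
  f=vision.grab_frame(n)[:,:,::-1]; a=f[100:250,180:340] if n=='top' else f[120:260,190:380]
  cv2.imwrite('pics/l6%s.png'%n,cv2.resize(a,None,fx=4,fy=4,interpolation=3))
"
```

```text
time_s: 14.45
ee_pos: [641.1, -309.6, 177.7]
ee_rot: [-90.3, -1.1, 7.7]
force: [-0.5, -0.2, -1.8]
gripper_width: 33.1
t 14.45 TCPcab [ -96.8 -232.8  177.7] w 33.1 F [-0.5 -0.2 -1.8] rot [-90.3  -1.1   7.7]
[-0.14  0.03  0.01]
```

View pics/l6side.png

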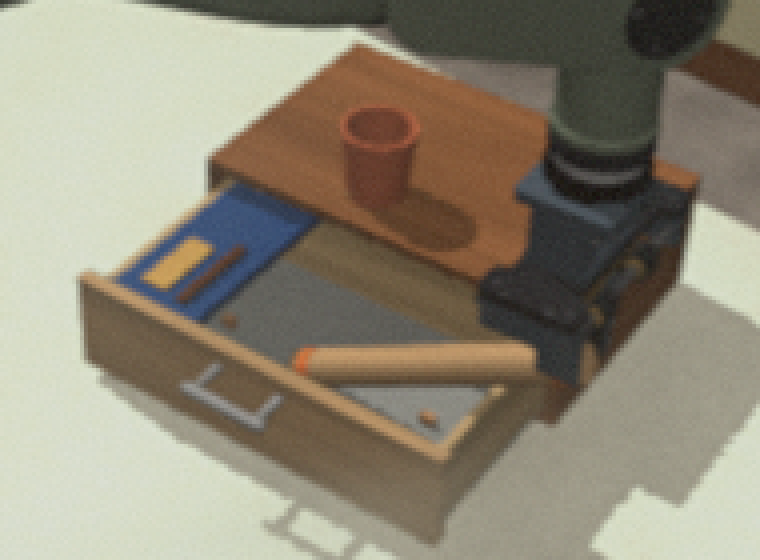

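View pics/l6top.png

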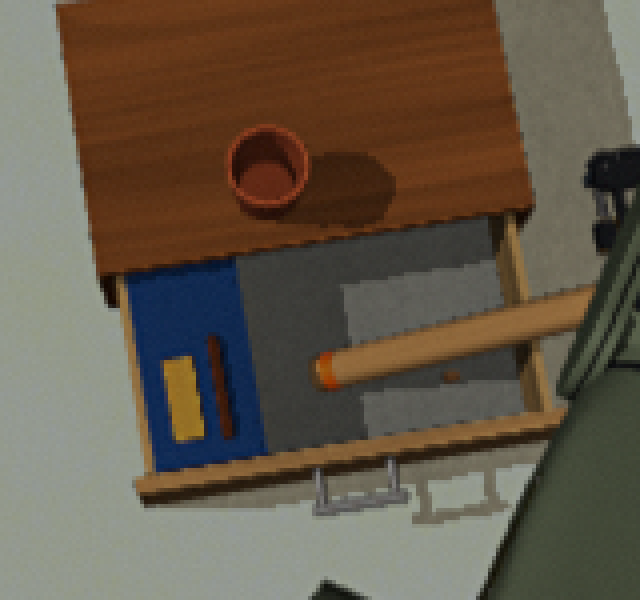

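The tucked end is well clear of the till, its band at about (325,370) in the top view against the till edge at about 255. I'll lift straight up.

```bash
python3 -m handwheel '[[2.5,[0,-0.5,0],0],[2.5,[0,-2,0],0],[2.5,[0,-4,0],0],[2.5,[0,-6,0],0],[2.5,[0,-8,0],0],[2.5,[0,-10,0],0],[2.5,[0,-12,0],0],[2.5,[0,-14,0],0],[2.5,[0,-15,0],0],[2.5,[0,-15.5,0],0]]' 30; python3 -m handwheel '[[2.5,[0,-1,0],0],[2.5,[0,-2.5,0],0],[2.5,[0,-4.5,0],0],[2.5,[0,-6.5,0],0],[2.5,[0,-8.5,0],0],[2.5,[0,-10,0],0],[2.5,[0,-11,0],0],[2.5,[0,-11.5,0],0],[2.5,[0,-11.5,0],0],[2.5,[0,-11.5,0],0]]'; python3 -c "
from h import *
import cv2
incab();print(state()['torque'].round(2))
for n in CM: 
  f=vision.grab_frame(n)[:,:,::-1]; cv2.imwrite('pics/u1%s.png'%n,f)
"
```

```text
time_s: 15.55
ee_pos: [637.9, -307.0, 333.0]
ee_rot: [-90.2, -1.1, 7.8]
force: [0.2, 0.4, -2.2]
gripper_width: 33.0
time_s: 16.55
ee_pos: [635.7, -306.8, 447.1]
ee_rot: [-90.2, -1.0, 7.8]
force: [-0.2, 0.1, -1.2]
gripper_width: 33.1
t 16.55 TCPcab [-101.8 -229.2  447.1] w 33.1 F [-0.2  0.1 -1.2] rot [-90.2  -1.    7.8]
[-0.18  0.05  0.  ]
```

View pics/u1side.png

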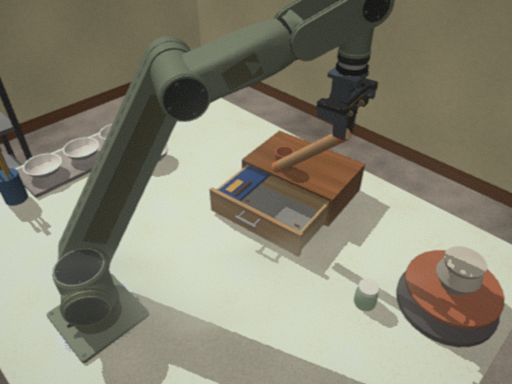

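View pics/u1top.png

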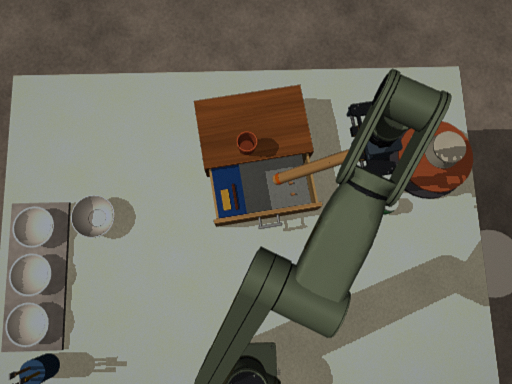

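The pin hangs slanted from the gripper. Its lower end is at about (277,167) in the side view and (278,180) in the top view; the cup and jar stand where they were. I'll triangulate that end and check for creep.

```bash
python3 -m handwheel '[[2.5,[0,0,0],0],[2.5,[0,0,0],0],[2.5,[0,0,0],0],[2.5,[0,0,0],0],[2.5,[0,0,0],0],[2.5,[0,0,0],0],[2.5,[0,0,0],0],[2.5,[0,0,0],0],[2.5,[0,0,0],0],[2.5,[0,0,0],0]]' 35; python3 -c "
from h import *
import cv2
f=lambda x:np.r_[(proj('side',x)-[277,167]).ravel(),(proj('top',x)-[278,180]).ravel()]
s=least_squares(f,[600,-50,350]);print('low end',s.x,s.fun)
incab();print(state()['torque'].round(2),state()['qvel'].round(2))
I=[]
for n in CM:
  g=vision.grab_frame(n)[:,:,::-1]; cv2.imwrite('pics/u2%s.png'%n,g)
  b=cv2.imread('pics/u1%s.png'%n); print(n,(cv2.absdiff(g.copy(),b).max(2)>40).sum())
  a=g[60:260,180:400]; I.append(cv2.resize(a,(400,364),interpolation=3))
  z=cv2.imread('pics/%s0.png'%n)
  for nm,(r0,r1,c0,c1) in {'bowl':(190,245,65,130),'cup':(128,160,232,262)}.items() if n=='top' else {'jar':(275,315,350,385)}.items():
    print(nm,(cv2.absdiff(g.copy(),z).max(2)[r0:r1,c0:c1]>40).sum())
cv2.imwrite('pics/u2z.png',np.hstack(I))
"
```

```text
time_s: 17.65
ee_pos: [635.6, -306.8, 447.0]
ee_rot: [-90.2, -1.0, 7.8]
force: [0.7, 0.7, -1.6]
gripper_width: 32.7
low end [ 606.74261823 -114.51043107  253.1415444 ] [-0.46544016  0.11653346  0.28241319 -0.37902754]
t 17.65 TCPcab [-101.9 -229.2  447. ] w 32.7 F [ 0.7  0.7 -1.6] rot [-90.2  -1.    7.8]
[-0.17  0.05 -0.02] [-0.01 -0.04  0.06  0.04 -0.    0.06]
side 0
jar 4
top 0
bowl 0
cup 0
```

View pics/u2z.png

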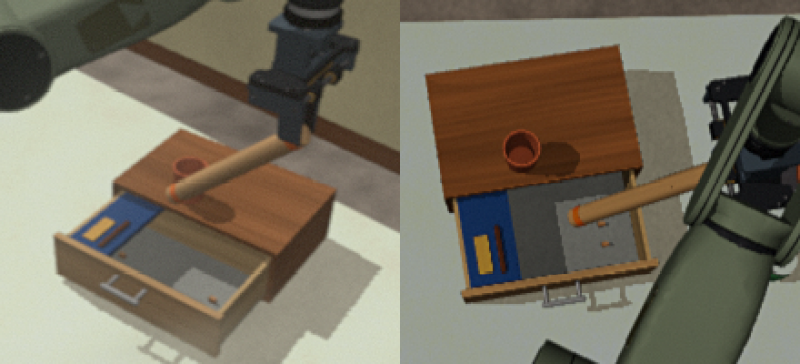

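```bash
python3 -c "
from workcell import job
print(job.job_done())"
```

```text
the job is handed in; nothing more can be done
None
```

I pulled the drawer to its stop, took the rolling pin out at a slant beside the till, and handed the job in at about 17.8 s with the pin held still in the air.

**What I did**
- **Drawer:** I pulled it by its handle until the pull force rose to about 17 N. The handle ends then appeared where I predicted for the 170 mm stop.
- **Pin:** I gripped it near the free end and raised that end, with the other end resting on the drawer floor under the till. I drew it out along its own axis at about 20°, then lifted it straight up.

**Last checks**
- **Height:** the pin's lower end triangulates to z of about 253 mm at its axis. Its lowest point is therefore about 235 mm, against the 175 mm required.
- **Stillness:** both camera views were unchanged over the last second, with a 35 N grip.
- **Bystanders:** the bowl and cup matched the starting pictures. Four pixels around the jar differed, which I took as noise.

**What did not go to plan**
- Gripper body: it lightly touched the drawer's front panel (about 4 N) while I set the grasp, so the fingertips held the pin only just below its middle.
- First lift: at 20 N the pin came up almost level, close to the till and possibly touching it. I eased the grip until the tucked end sank back down.
- Final lift: the pin drooped in the fingers to roughly 43° and then stayed put.

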